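# Hang the cleaned pliers back on the bench rack by length

### The job

The four cleaned and oiled pliers have drained; move them from the steel drip rack back to the wooden bench rack, each seated upright astride the rail in its own place between the pins. Hang them in order of length, the longest at the end farthest from the robot and the shortest nearest, so that every head can be seen and taken without reaching over a longer one. Do not drop any pliers or knock over the dropper bottle between the racks.

Things in the scene. Friction and masses are not known exactly. Their poses are not given: they have to be found in the camera images.
- longest_pliers: slender all-black pliers, the longest of the four, 167 mm long, 61 mm wide. Origin midway between the grip ends; z up to the jaws, x across the grips, y through the thickness (8 to 15 mm). Crotch (rests on the rail) 88 mm above the origin, head 79 mm above the rail. Joint 18 mm wide in x, from crotch to 20 mm above; jaws above it 12 mm wide; both 1 mm towards +x.
- long_pliers: broad pliers, dark head, thick grey grips, second longest, 153 mm long, 74 mm wide. Origin midway between the grip ends; z up to the jaws, x across the grips, y through the thickness (8 to 15 mm). Crotch (rests on the rail) 90 mm above the origin, head 62 mm above the rail. Joint 18 mm wide in x, from crotch to 20 mm above; jaws above it 14 mm wide; both 1 mm towards +x.
- short_pliers: broad pliers, bright round head, thick grey grips, third longest, 137 mm long, 71 mm wide. Origin midway between the grip ends; z up to the jaws, x across the grips, y through the thickness (8 to 15 mm). Crotch (rests on the rail) 92 mm above the origin, head 46 mm above the rail. Joint 18 mm wide in x, from crotch to 20 mm above; jaws above it 14 mm wide; both 1 mm towards +x.
- shortest_pliers: squat cutters, bright square head, wide-spread teal grips, the shortest, 110 mm long, 88 mm wide. Origin midway between the grip ends; z up to the jaws, x across the grips, y through the thickness (8 to 15 mm). Crotch (rests on the rail) 75 mm above the origin, head 35 mm above the rail. Joint 18 mm wide in x, from crotch to 20 mm above; jaws above it 12 mm wide; both 1 mm towards +x.
- drip_rack: Fixed steel rack, tray 276 x 112 mm; the four pliers start astride its rail, one in each place, in any order. Origin on the bench under its middle, x along the rail away from the robot, z up. Rail 6 mm thick, top 106 mm up, split by 5 mm pins (10 mm high, at x -58, 0, 58 mm) into four places centred at x -87, -29, 29, 87 mm. Round posts at x -123, 123 mm, 132 mm high.
- bench_rack: Fixed wooden rack, base 270 x 104 mm, empty at the start. Origin on the bench under its middle, x along the rail away from the robot, z up. Rail 6 mm thick, top 106 mm up, split by 5 mm pins (10 mm high, at x -58, 0, 58 mm) into four places centred at x -87, -29, 29, 87 mm. End boards at x -123, 123 mm, 12 mm thick, 80 mm wide (44 mm at the top), 134 mm high.
- dropper_bottle: Loose brown glass dropper bottle with a black rubber bulb, 33 mm thick, 102 mm tall, standing upright between the two racks; not part of the job. Origin at the centre of its underside, z up.
Things that resemble listed ones, but are neither listed nor needed, are in the scene too. Leave any orange look-alike of the dropper_bottle alone.

How it is judged:
At the end, for the whole second after the job is handed in: All four pliers hang released, still and upright on the bench rack, longest at the far end to shortest at the near end: each within 22 mm of its place's middle along the rail, crotch on the rail within 8 mm, upright within 0.25 rad, square to the rail within 0.35 rad; the dropper bottle stands (x of longest_pliers in the frame of bench_rack between 0.065 and 0.109 m and y of longest_pliers in the frame of bench_rack between -0.02 and 0.02 m and z of longest_pliers in the frame of bench_rack between 0.0096 and 0.0256 m and angle between each of longest_pliers, long_pliers, short_pliers, shortest_pliers's own z axis and vertical below 0.25 rad and angle between the y axis of each of longest_pliers, long_pliers, short_pliers, shortest_pliers and the x axis of bench_rack, either way round below 0.35 rad and linear speed of each of longest_pliers, long_pliers, short_pliers, shortest_pliers below 0.05 m/s and contact force between each of longest_pliers, long_pliers, short_pliers, shortest_pliers and the fingers below 0.05 N and x of long_pliers in the frame of bench_rack between 0.007 and 0.051 m and y of long_pliers in the frame of bench_rack between -0.02 and 0.02 m and z of long_pliers in the frame of bench_rack between 0.0075 and 0.0235 m and x of short_pliers in the frame of bench_rack between -0.051 and -0.007 m and y of short_pliers in the frame of bench_rack between -0.02 and 0.02 m and z of short_pliers in the frame of bench_rack between 0.0065 and 0.0225 m and x of shortest_pliers in the frame of bench_rack between -0.109 and -0.065 m and y of shortest_pliers in the frame of bench_rack between -0.02 and 0.02 m and z of shortest_pliers in the frame of bench_rack between 0.0234 and 0.0394 m and angle between dropper_bottle's own z axis and vertical below 0.3 rad); the robot touches nothing.
It fails at once if a pair of pliers is dropped or falls over (angle between any of longest_pliers, long_pliers, short_pliers, shortest_pliers's own z axis and vertical above 0.9 rad or height (world z) of any of longest_pliers, long_pliers, short_pliers, shortest_pliers below 0.004 m).
It fails at once if the dropper bottle is knocked over (angle between dropper_bottle's own z axis and vertical above 0.6 rad).
It also fails if it takes over 112 s, if anything falls off the work surface, if the arm or the gripper's body presses on something with over 40 N, if the wrist force passes 120 N, or if a joint passes its speed limit or range.

### The arm

A 7-joint arm with a two-finger parallel gripper is mounted at the origin on a cart in front of the work surface, level with it; the furniture and walls round the work are solid. World frame = base frame: x ahead of the robot, y to its left, z up, the work surface at z = 0. Lengths are in m, angles in rad, forces in N, time in s.
With the tool pointing down it reaches from about 0.4 to 0.85 m from the base axis. Payload 10.4 kg.
Tool frame: the origin (TCP) lies on the centre line of the jaws, within the pads' length; the fingertips stand 17 mm ahead of it and the grasp point (between the pads) lies 2 mm behind it; z points along the fingers, y is the line along which they close (so a half turn about z gives the same grasp; the last joint's range is limited). The gripper opens to 85 mm and grips with 20 to 120 N. Pads are 22 mm wide; open, the fingers measure 114 mm over their backs; the gripper's body (76 mm by 85 mm) begins 54 mm behind the grasp point. The pads swing forward as they close: fully open they stand 13 mm farther back than shut.
Start: joints at [1.317, 0.332, -0.065, 1.46, 0.022, 1.35, -0.088], TCP at [0.143, -0.608, 0.248] pointing down, gripper open.
Joint ranges: [-2.6, 2.6], [-0.5, 2.12], [-1.47, 1.34], [0.16, 2.42], [-1.27, 4.41], [0.06, 2.06], [-2.6, 2.6]. Speed limits (rad/s): [2.22, 2.22, 2.79, 2.79, 3.14, 3.14, 3.14].

### API

Orientations are given as a unit quaternion [x, y, z, w].
In Python, from workcell import get_obs, optics, job gives the robot as it stands. The module is installed in compiled form; this text tells all that it offers.
- The arm moves only by the tool send_rows, never from a script. Its argument "plan" is a list that holds one entry, the list of rows, each a list of 7 numbers: the turn, a rotation vector about the tool's x, y, z in units of 1.5 rad (1.0 is 1.5 rad), then the shift along the tool's x, y, z in units of 20 cm (1.0 is 20 cm), then the opening, from 0 (shut) to 1 (fully open). A call has 1 to 20 rows; each row shifts and turns the commanded pose from where the row before left it, along the tool's axes as they then stand; what a row does not reach is not made up. A row lasts 1/12 s, in which the tool goes at most 41.7 mm and 7.16 degrees, less where a joint would pass 70% of its speed; a pose out of reach is approached as far as the arm can. A call with a number of a shift or a turn outside -1 to 1 is refused whole. A call with a gripper value outside its range is refused whole. The fingers move at their own pace and stop on an object; "squeeze" is the grip in N (left out, the last holds). Time passes only in rows, so rows that do not move let the fingers close. It gives the time, the measured TCP pose, the force, the opening and the grip force at its end, in the units of the state.
- get_obs(): the state, without advancing time (a new reading comes with each control period).
- optics.camera(name): name is "scene" or "top" or "wrist"; returns the picture (400x640x3 uint8, red, green, blue); there is no depth.
- optics.get_calibration(name): a dict with "intrinsics" (3x3 intrinsics, pixels), "world_from_camera" (4x4, takes a point from camera to world coordinates); the wrist camera has in their place "T_tool_cam" (4x4, takes a point from camera to tool coordinates, whose origin is the TCP and whose axes are the flange's). Camera axes: x right, y up, looking along -z (the intrinsics and any distortion apply to the point x, -y, -z); pixel columns grow to the right and rows downward; lengths in m; the calibration is good to about 2 mm. The wrist camera is an equidistant fisheye: a pixel r from the principal point sees the ray r / f radians off the axis. A picture is of the moment at which its call begins: read the wrist's pose just before it. get_calibration takes no time and is no camera call.
- job.hand_in(): hands the job in; it is judged then, once.
The state is a dict: "clock": time; "joint_pos": joint angles; "joint_velocities": joint speeds; "tau": joint torques, N m; "position": TCP position; "ee_rot": TCP orientation; "ft_force": force on the tool from outside, world axes, zero at the start; "torque": the same for the moment, N m; "grip_width": opening from 0.0 (shut) to 1.0 (fully open); "grasp_force": force on a finger pad.
Only numpy, scipy, OpenCV 4.12 (cv2) and the standard library are available. Lean on these libraries where they do the work, as an engineer would, in place of code of your own. Each camera call takes 0.05 s, during which the arm holds its last target. There are 200 camera calls.

## Working session

There is one attempt and no reset: what is moved stays moved. The work goes in short steps, Python scripts to look and compute and a tool call to move; the robot and the scene stay as the last step left them, time stands still between calls to the robot, and variables do not carry over. Pictures are saved under pics/ and viewed, at most 14 in all, crops included, and the job is handed in when it is done.

Besides the shell and the picture viewer there is one more tool, called as name(argument=value, ...) on one line, values as JSON. send_rows: Moves the arm, as the interface text tells. Its arguments: {"type":"object","properties":{"plan":{"type":"array"},"squeeze":{"type":"number"}},"required":["plan"]}

```bash
mkdir -p pics
python3 - <<'E'
from workcell import get_obs, optics
import cv2, json
o=get_obs(); print({k:(v if not hasattr(v,'round') else v.round(3)) if not isinstance(v,list) else [round(x,4) for x in v] for k,v in o.items()})
for n in ("scene","top","wrist"):
    im=optics.camera(n); cv2.imwrite(f"pics/{n}0.png",im[...,::-1]); print(n,optics.get_calibration(n))
E
```

```text
{'clock': 0.0, 'joint_pos': array([ 1.317,  0.333, -0.065,  1.461,  0.022,  1.35 , -0.089]), 'joint_velocities': array([-0.001, -0.   , -0.001,  0.001, -0.002, -0.   , -0.   ]), 'tau': array([-0.0000e+00, -6.2545e+01,  4.9000e-02, -3.9160e+01,  1.6000e-02,
        1.0000e-02,  0.0000e+00]), 'position': array([ 0.143, -0.608,  0.247]), 'ee_rot': array([ 0.993,  0.115, -0.   , -0.001]), 'ft_force': array([ 0.614,  0.132, -0.133]), 'torque': array([-0.038,  0.027, -0.023]), 'grasp_force': 0.0, 'grip_width': 1.000410004222421}
scene {'intrinsics': array([[514.44610526,   0.        , 327.0834602 ],
       [  0.        , 514.44610526, 199.98590331],
       [  0.        ,   0.        ,   1.        ]]), 'world_from_camera': array([[-0.64275265,  0.55662731, -0.52634121, -0.10340244],
       [-0.76594211, -0.47967997,  0.4280652 ,  0.62947104],
       [-0.01420256,  0.67828694,  0.73465987,  0.83591841],
       [ 0.        ,  0.        ,  0.        ,  1.        ]])}
top {'intrinsics': array([[494.02385003,   0.        , 322.52084967],
       [  0.        , 494.02385003, 200.1823308 ],
       [  0.        ,   0.        ,   1.        ]]), 'world_from_camera': array([[-0.05265221,  0.97575229, -0.2124505 ,  0.26434514],
       [-0.99861126, -0.05106054,  0.0129755 ,  0.20580418],
       [ 0.00181304,  0.21283865,  0.97708568,  1.03643826],
       [ 0.        ,  0.        ,  0.        ,  1.        ]])}
wrist {'intrinsics': array([[309.70691629,   0.        , 317.55522349],
       [  0.        , 309.70691629, 204.3975147 ],
       [  0.        ,   0.        ,   1.        ]]), 'T_tool_cam': array([[ 5.62032282e-04,  9.57514390e-01,  2.88384946e-01,
         7.39042604e-02],
       [ 9.99999828e-01, -4.90551897e-04, -3.20133510e-04,
         1.72772507e-04],
       [-1.65064661e-04,  2.88385076e-01, -9.57514502e-01,
        -1.26542508e-01],
       [ 0.00000000e+00,  0.00000000e+00,  0.00000000e+00,
         1.00000000e+00]])}
```

View pics/scene0.png

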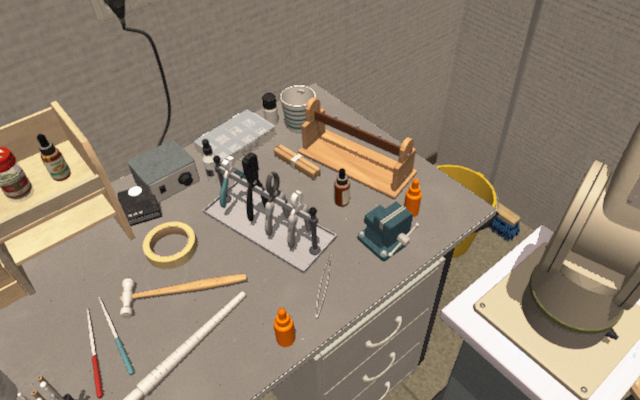

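View pics/top0.png

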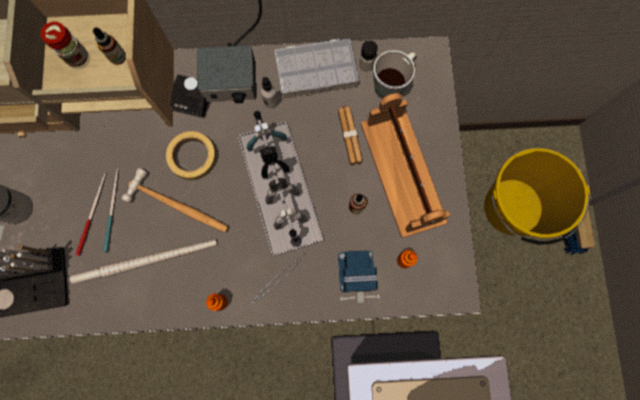

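The drip rack is centred near top (282,188) and the bench rack near (405,165). The brown bottle is at top (358,203) / scene (342,187), and its orange look-alikes are at top (215,301) and (408,258). I'll zoom in on both racks.

Run:
```python
import cv2,numpy as np
a=cv2.imread("pics/top0.png")[80:255,230:455]; a=cv2.resize(a,None,fx=3.4,fy=3.4,interpolation=cv2.INTER_CUBIC); cv2.imwrite("pics/c_top.png",a)
b=cv2.imread("pics/scene0.png")[90:270,195:425]; b=cv2.resize(b,None,fx=3.3,fy=3.3,interpolation=cv2.INTER_CUBIC); cv2.imwrite("pics/c_scene.png",b)
```

```text
(no output)
```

View pics/c_top.png

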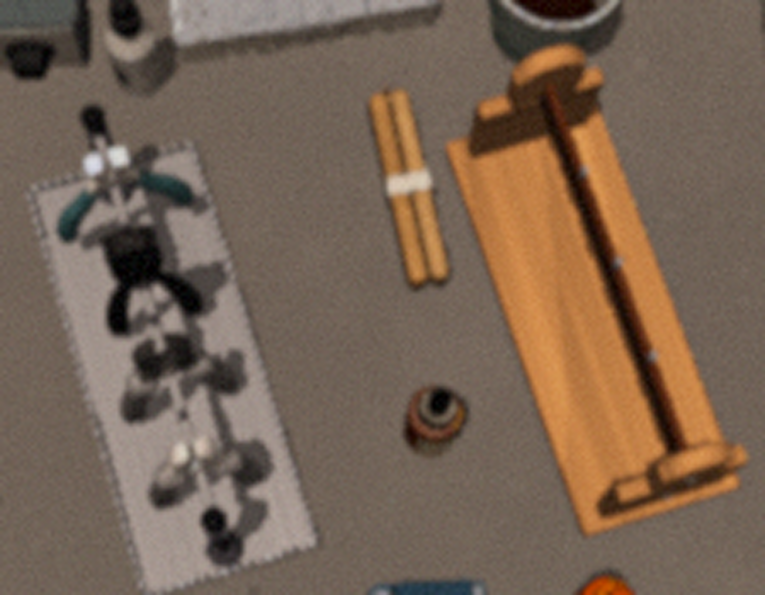

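View pics/c_scene.png

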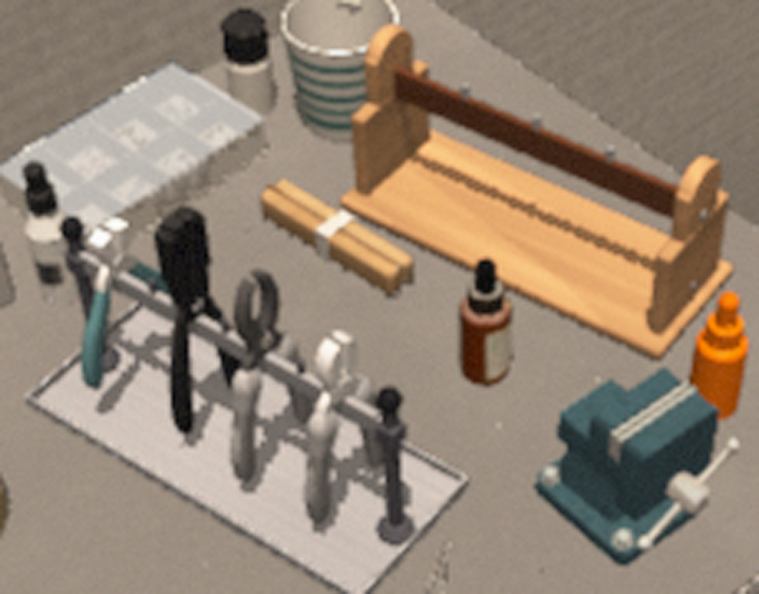

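Far to near, the drip rack holds teal/bright square (shortest), tall black (longest), dark round head (long) and bright head (short). In the crops, the bench rail pins are at top (583,172), (617,263), (652,356) and scene (464,91), (536,122), (610,151). The drip posts are at top (93,118), (213,520) and scene (72,228), (388,398). Next step: triangulate these points.

```bash
cat > h.py <<'E'
import numpy as np, cv2
from workcell import get_obs, optics
from scipy.spatial.transform import Rotation as R
CAL={n:optics.get_calibration(n) for n in("scene","top","wrist")}
def ray(n,p,obs=None):
    c=CAL[n];K=c["intrinsics"];x=(p[0]-K[0,2])/K[0,0];y=(p[1]-K[1,2])/K[1,1]
    if n!="wrist":
        T=c["world_from_camera"];d=np.array([x,-y,-1])
    else:
        r=np.hypot(x,y);s=np.sin(r)/max(r,1e-9);d=np.array([x*s,-y*s,-np.cos(r)])
        W=np.eye(4);W[:3,:3]=R.from_quat(obs["ee_rot"]).as_matrix();W[:3,3]=obs["position"];T=W@c["T_tool_cam"]
    d=T[:3,:3]@d;return T[:3,3],d/np.linalg.norm(d)
def plane(n,p,z,obs=None):
    o,d=ray(n,p,obs);return o+d*(z-o[2])/d[2]
def tri(*rays):
    A=sum(np.eye(3)-np.outer(d,d) for o,d in rays);b=sum((np.eye(3)-np.outer(d,d))@o for o,d in rays);return np.linalg.solve(A,b)
def proj(P,n,obs):
    c=CAL[n]
    if n=="wrist":
        W=np.eye(4);W[:3,:3]=R.from_quat(obs["ee_rot"]).as_matrix();W[:3,3]=obs["position"];T=W@c["T_tool_cam"]
    else: T=c["world_from_camera"]
    q=T[:3,:3].T@(np.array(P)-T[:3,3]);x,y,z=q[0],-q[1],-q[2];K=c["intrinsics"]
    k=np.arctan2(np.hypot(x,y),z)/np.hypot(x,y) if n=="wrist" else 1/z
    return np.array([K[0,0]*x*k+K[0,2],K[1,1]*y*k+K[1,2]])
E
python3 - <<'E'
from h import *
np.set_printoptions(precision=4,suppress=True)
t=lambda p:(p[0]/3.4+230-.35,p[1]/3.4+80-.35); s=lambda p:(p[0]/3.3+195-.35,p[1]/3.3+90-.35)
D={"pin+58":((583,172),(464,91),.116),"pin0":((617,263),(536,122),.116),"pin-58":((652,356),(610,151),.116),
"post+":((93,115),(72,226),.132),"post-":((213,518),(388,396),.132),
"shortest":((105,158),(109,232),.141),"longest":((133,240),(183,215),.185),"long":((165,352),(258,275),.168),"short":((192,450),(337,340),.152),"bottle":((440,400),(485,268),.102)}
for k,(a,b,z) in D.items():
    a,b=t(a),s(b);print(k,tri(ray("top",a),ray("scene",b)),plane("top",a,z)[:2],plane("scene",b,z)[:2])
print("tray",[plane("top",t(p),.004)[:2] for p in((33,185),(190,143),(316,543),(152,593))])
print("base",[plane("top",t(p),.012)[:2] for p in((447,145),(740,487),(588,535))])
E
```

```text
pin+58 [0.5985 0.0305 0.1111] [0.5971 0.0317] [0.5934 0.0342]
pin0 [0.5424 0.0155 0.1106] [0.5413 0.017 ] [0.5371 0.0196]
pin-58 [0.4858 0.0014 0.1136] [0.4856 0.0022] [0.4835 0.0032]
post+ [0.6423 0.3124 0.1259] [0.6403 0.3121] [0.6353 0.3148]
post- [0.4044 0.2528 0.1266] [0.4038 0.2527] [0.4002 0.2554]
shortest [0.6103 0.3043 0.1385] [0.6104 0.3049] [0.6066 0.3047]
longest [0.5461 0.286  0.1854] [0.5466 0.2864] [0.546  0.2855]
long [0.4891 0.2737 0.1713] [0.4889 0.2729] [0.4935 0.2728]
short [0.4379 0.2612 0.1512] [0.4381 0.2615] [0.4369 0.2614]
bottle [0.4713 0.1217 0.0941] [0.4695 0.1224] [0.4652 0.1271]
tray [array([0.6472, 0.3672]), array([0.6708, 0.2646]), array([0.4046, 0.1964]), array([0.3791, 0.2986])]
base [array([0.6576, 0.0982]), array([ 0.4246, -0.0672]), array([0.3997, 0.0293])]
```

```bash
cat > go.py <<'E'
# usage: go.py yaw_deg x y z [x y z ...]: shifts in tool axes, in row units, from the present pose through way points
import sys
from h import *
o=get_obs();Rm=R.from_quat(o["ee_rot"]).as_matrix();p=np.array(o["position"])
a=[float(v) for v in sys.argv[1:]];yaw=np.degrees(np.arctan2(Rm[1,0],Rm[0,0]))
print("t %.2f"%o["clock"],"pos",p.round(4),"yaw %.2f tilt %.2f"%(yaw,np.degrees(np.arccos(-Rm[2,2]))),"grip %.3f %.1fN"%(o["grip_width"],o["grasp_force"]),"F",np.round(o["ft_force"],1))
T=R.from_euler("z",a[0],degrees=True).as_matrix()@np.diag([1,-1,-1])
rv=R.from_matrix(Rm.T@T).as_rotvec()/1.5;print("turn",rv.round(4))
for w in np.array(a[1:]).reshape(-1,3):
    d=T.T@(w-p)/.2;n=int(np.ceil(np.linalg.norm(d)/.17));print("shift",d.round(4),"rows",n,"each",(d/n).round(4));p=w
E
python3 go.py 14.3 .46 -.2 .32 .546 .286 .31
```

```text
t 0.15 pos [ 0.1429 -0.6082  0.2477] yaw 13.23 tilt 0.06 grip 1.001 0.0N F [-0.6  0.8 -0.1]
turn [-0.0007  0.     -0.0125]
shift [ 2.0403 -1.586  -0.3615] rows 16 each [ 0.1275 -0.0991 -0.0226]
shift [ 1.0169 -2.2485  0.05  ] rows 15 each [ 0.0678 -0.1499  0.0033]
```

send_rows(plan=[[[0,0,-0.0125,0.06,-0.04,-0.03,1],[0,0,0,0.12,-0.09,-0.03,1],[0,0,0,0.13,-0.1,-0.03,1],[0,0,0,0.13,-0.1,-0.03,1],[0,0,0,0.13,-0.1,-0.03,1],[0,0,0,0.13,-0.1,-0.03,1],[0,0,0,0.13,-0.1,-0.03,1],[0,0,0,0.13,-0.1,-0.03,1],[0,0,0,0.13,-0.1,-0.03,1],[0,0,0,0.13,-0.1,-0.03,1],[0,0,0,0.13,-0.1,-0.03,1],[0,0,0,0.13,-0.1,-0.03,1],[0,0,0,0.13,-0.1,0,1],[0,0,0,0.13,-0.1,0,1],[0,0,0,0.13,-0.1,0,1],[0,0,0,0.13,-0.1,0,1],[0,0,0,0.07,-0.06,0,1]]], squeeze=60)

```text
clock: 1.57
position: [0.4676, -0.1938, 0.3207]
ee_rot: [0.992, 0.127, 0.0, -0.0]
ft_force: [-0.6, 0.2, 0.5]
grip_width: 0.999
grasp_force: 0.0
```

```bash
python3 go.py 14.3 .53 .283 .32
```

```text
t 1.57 pos [ 0.4676 -0.1938  0.3207] yaw 14.58 tilt 0.05 grip 0.999 0.0N F [-0.6  0.2  0.5]
turn [-0.0001 -0.0006  0.0032]
shift [ 0.8911 -2.2334  0.0033] rows 15 each [ 0.0594 -0.1489  0.0002]
```

send_rows(plan=[[[0,0,0,0.03,-0.08,0,1],[0,0,0,0.06,-0.14,0,1],[0,0,0,0.06,-0.16,0,1],[0,0,0,0.06,-0.16,0,1],[0,0,0,0.06,-0.16,0,1],[0,0,0,0.06,-0.16,0,1],[0,0,0,0.06,-0.16,0,1],[0,0,0,0.06,-0.16,0,1],[0,0,0,0.06,-0.16,0,1],[0,0,0,0.06,-0.16,0,1],[0,0,0,0.06,-0.16,0,1],[0,0,0,0.06,-0.16,0,1],[0,0,0,0.06,-0.16,0,1],[0,0,0,0.06,-0.16,0,1],[0,0,0,0.06,-0.1,0,1],[0,0,0,0.02,-0.04,0,1]]])

```text
clock: 2.9
position: [0.5243, 0.2918, 0.3201]
ee_rot: [0.992, 0.127, -0.0, -0.001]
ft_force: [-0.3, 0.1, 1.5]
grip_width: 0.997
grasp_force: 0.0
```

Run:
```python
from h import *
import pickle
o=get_obs();im=optics.camera("wrist");cv2.imwrite("pics/w1.png",im[...,::-1]);pickle.dump(o,open("w1.pkl","wb"));print(o["position"].round(4))
```

```text
[0.5243 0.2918 0.3201]
```

View pics/w1.png

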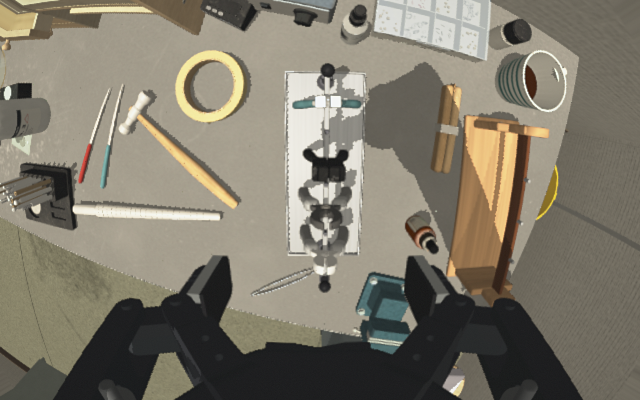

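The wrist view has the drip posts at (327,70) and (325,285), with heads on the rail: shortest (326,101), longest (325,170), long (324,213), short (324,265). The bench rack is at right and the bottle at (425,235). A 2x crop around the rail will give exact pixels and confirm the choice.

Run:
```python
import cv2
a=cv2.imread("pics/w1.png");l=cv2.resize(a[60:300,270:385],None,fx=2.5,fy=2.5,interpolation=cv2.INTER_CUBIC);r=cv2.resize(a[100:340,440:560],None,fx=2.5,fy=2.5,interpolation=cv2.INTER_CUBIC)
cv2.imwrite("pics/w1c.png",cv2.hconcat([l,r]));print(l.shape)
```

```text
(600, 288, 3)
```

View pics/w1c.png

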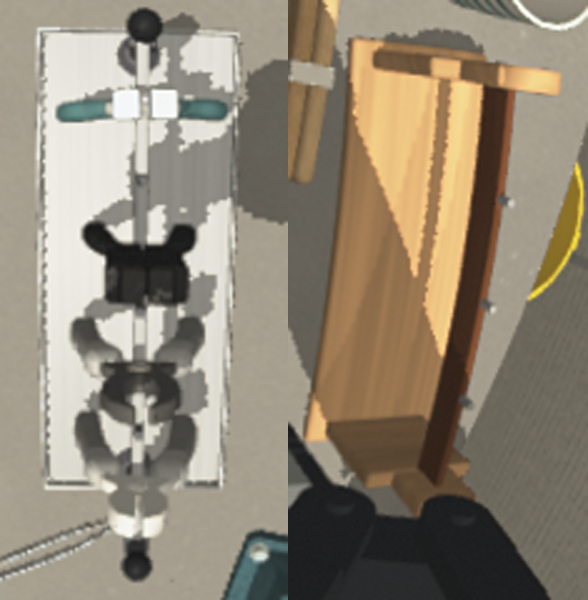

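The choices around the target are black (147,275), dark round (138,390), bright (137,510) and teal/bright (145,103) in this crop. The all-black tall one at (147,275) is longest_pliers. I'll measure every head and the bench pins by ray.

Run:
```python
from h import *
import pickle
np.set_printoptions(precision=4,suppress=True)
o=pickle.load(open("w1.pkl","rb"))
l=lambda p:(p[0]/2.5+270-.3,p[1]/2.5+60-.3); r=lambda p:((p[0]-288)/2.5+440-.3,p[1]/2.5+100-.3)
def loc(P,c,y):
    u=np.array([np.cos(np.radians(y)),np.sin(np.radians(y))]);d=P[:2]-c;return np.array([d@u,-d[0]*u[1]+d[1]*u[0]])*1000
for k,p,z in(("post+",l((144,25)),.130),("post-",l((137,565)),.130),("pin+58",l((141,181)),.116),("shortest",l((146,103)),.141),("longest",l((147,280)),.185),("long",l((140,385)),.168),("short",l((137,508)),.152),
 ("b+58",r((506,201)),.116),("b0",r((489,307)),.116),("b-58",r((468,403)),.116)):
    P=plane("wrist",p,z,o);print(k,P,loc(P,np.array([.522,.2824]),14.2),loc(P,np.array([.5413,.017]),14.8))
```

```text
post+ [0.6421 0.3125 0.13  ] [123.8115  -0.284 ] [172.9373 259.9446]
post- [0.4078 0.2529 0.13  ] [-117.9919   -0.6022] [-68.8561 262.1584]
pin+58 [0.5791 0.2968 0.116 ] [58.8408 -0.0576] [107.9725 260.8512]
shortest [0.6106 0.3038 0.141 ] [91.1723 -1.0147] [140.2923 259.5556]
longest [0.5502 0.2888 0.185 ] [28.9521 -0.7059] [ 78.0787 260.516 ]
long [0.5076 0.2794 0.168 ] [-14.7245   0.6573] [ 34.4188 262.3365]
short [0.4486 0.2644 0.152 ] [-75.5526   0.5372] [-26.4073 262.8534]
b+58 [0.5992 0.0326 0.116 ] [  13.5588 -261.1053] [59.9594  0.292 ]
b0 [0.5433 0.0174 0.116 ] [ -44.3806 -262.1583] [ 2.0122 -0.1541]
b-58 [0.4882 0.0026 0.116 ] [-101.4416 -262.9554] [-55.054   -0.3536]
```

```bash
python3 go.py 14.2 .549 .2886 .22 .549 .2886 .149
```

```text
t 2.95 pos [0.5244 0.2916 0.3199] yaw 14.60 tilt 0.10 grip 0.998 0.0N F [-2.   0.2 -0.4]
turn [-0.0011  0.0006  0.0047]
shift [0.1158 0.0447 0.4994] rows 4 each [0.029  0.0112 0.1249]
shift [0.    0.    0.355] rows 3 each [0.     0.     0.1183]
```

send_rows(plan=[[[0,0,0.0047,0.03,0.011,0.06,1],[0,0,0,0.03,0.011,0.12,1],[0,0,0,0.03,0.011,0.16,1],[0,0,0,0.026,0.011,0.16,1],[0,0,0,0,0,0.12,1],[0,0,0,0,0,0.1,1],[0,0,0,0,0,0.08,1],[0,0,0,0,0,0.05,1],[0,0,0,0,0,0.005,1],[0,0,0,0,0,0,0.5],[0,0,0,0,0,0,0.3],[0,0,0,0,0,0,0.2],[0,0,0,0,0,0,0],[0,0,0,0,0,0,0],[0,0,0,0,0,0,0],[0,0,0,0,0,0,0],[0,0,0,0,0,0,0],[0,0,0,0,0,0,0]]])

```text
clock: 4.45
position: [0.5499, 0.2869, 0.1502]
ee_rot: [0.993, 0.122, 0.001, -0.001]
ft_force: [-2.1, 5.3, 2.8]
grip_width: 0.126
grasp_force: 58.6
```

```bash
python3 go.py 14.2 .549 .2886 .30
```

```text
t 4.45 pos [0.5499 0.2869 0.1502] yaw 13.99 tilt 0.18 grip 0.126 58.6N F [-2.1  5.3  2.8]
turn [-0.0019 -0.001  -0.0025]
shift [-0.0023 -0.0096 -0.7488] rows 5 each [-0.0005 -0.0019 -0.1498]
```

send_rows(plan=[[[0,0,0,0,0,-0.02,0],[0,0,0,0,0,-0.06,0],[0,0,0,0,0,-0.1,0],[0,0,0,0,0,-0.12,0],[0,0,0,0,0,-0.12,0],[0,0,0,0,0,-0.12,0],[0,0,0,0,0,-0.12,0],[0,0,0,0,0,-0.08,0],[0,0,0,0,0,-0.04,0],[0,0,0,0,0,0,0],[0,0,0,0,0,0,0]]])

```text
clock: 5.37
position: [0.5503, 0.2844, 0.305]
ee_rot: [0.993, 0.121, -0.0, 0.0]
ft_force: [0.8, -0.8, -0.8]
grip_width: 0.13
grasp_force: 58.2
```

```bash
python3 go.py 14.8 .6266 .0395 .31 .6266 .0395 .150
python3 - <<'E'
from h import *
im=optics.camera("scene");cv2.imwrite("pics/s2.png",cv2.resize(im[60:280,150:430,::-1],None,fx=2.5,fy=2.5))
E
```

```text
t 5.37 pos [0.5503 0.2844 0.305 ] yaw 13.88 tilt 0.03 grip 0.130 58.2N F [ 0.8 -0.8 -0.8]
turn [ 0.0004  0.0001 -0.0107]
shift [ 0.0559  1.2813 -0.0251] rows 8 each [ 0.007   0.1602 -0.0031]
shift [0.  0.  0.8] rows 5 each [0.   0.   0.16]
```

View pics/s2.png

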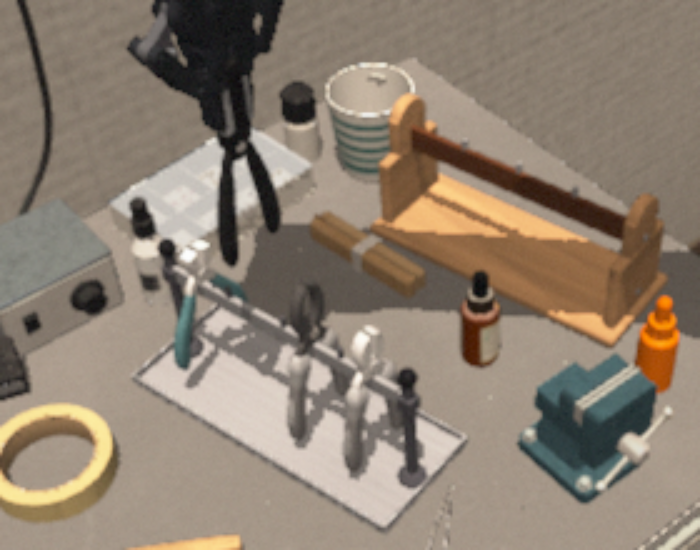

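The black longest pliers hang straight in the jaws at (235,170), clear of the rack. Now carry them over.

send_rows(plan=[[[0,0,-0.0107,0.007,0.06,0,0],[0,0,0,0.007,0.12,0,0],[0,0,0,0.007,0.16,0,0],[0,0,0,0.007,0.17,0,0],[0,0,0,0.007,0.17,0,0],[0,0,0,0.007,0.17,0,0],[0,0,0,0.007,0.17,0,0],[0,0,0,0.007,0.14,0,0],[0,0,0,0,0.08,0,0],[0,0,0,0,0.04,0,0],[0,0,0,0,0,0,0],[0,0,0,0,0,0,0],[0,0,0,0,0,0,0]]])

```text
clock: 6.5
position: [0.6259, 0.0421, 0.3051]
ee_rot: [0.991, 0.13, -0.0, -0.0]
ft_force: [-0.7, 0.3, -0.6]
grip_width: 0.128
grasp_force: 58.2
```

```bash
python3 go.py 14.8 .6266 .0395 .22 .6266 .0395 .150
python3 - <<'E'
from h import *
import pickle
o=get_obs();im=optics.camera("wrist");cv2.imwrite("pics/w2.png",im[...,::-1]);pickle.dump(o,open("w2.pkl","wb"))
E
```

```text
t 6.50 pos [0.6259 0.0421 0.3051] yaw 14.97 tilt 0.05 grip 0.128 58.2N F [-0.7  0.3 -0.6]
turn [-0.0005  0.0002  0.0019]
shift [3.000e-04 1.360e-02 4.254e-01] rows 3 each [1.000e-04 4.500e-03 1.418e-01]
shift [0.   0.   0.35] rows 3 each [0.     0.     0.1167]
```

View pics/w2.png

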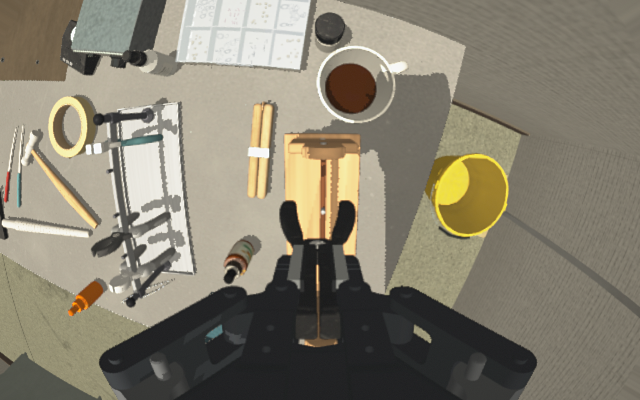

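The rail runs down column 323, with the +58 pin at (323,212). The pliers sit centred near column 317. Check the lateral offset.

```bash
python3 - <<'E'
from h import *
import pickle
o=pickle.load(open("w2.pkl","rb"));Rm=R.from_quat(o["ee_rot"]).as_matrix()
im=cv2.imread("pics/w2.png").astype(int)
for r in(165,175,185,195):
    g=im[r,300:350];b=g.sum(1);c=np.where(b<b.min()+90)[0]+300;print(r,c.min(),c.max())
for p,z in(((323,212),.116),((323,165),.106),((323.5,190),.106)):
    P=plane("wrist",p,z,o);print(P.round(4),((P-o["position"])@Rm).round(4))
E
python3 -c "
import cv2
cv2.imwrite('pics/w2c.png',cv2.resize(cv2.imread('pics/w2.png')[130:300,270:380],None,fx=3.5,fy=3.5,interpolation=cv2.INTER_CUBIC))"
```

```text
165 321 325
175 321 324
185 321 325
195 321 325
[0.5987 0.0286 0.116 ] [-0.0297  0.0061  0.1891]
[0.6462 0.0414 0.106 ] [0.0196 0.0061 0.1991]
[0.6199 0.0337 0.106 ] [-0.0079  0.0067  0.1991]
```

View pics/w2c.png

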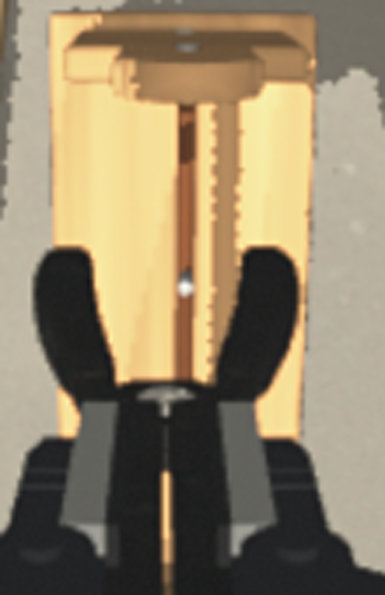

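The rail is about 5–6 mm to tool +y, and along the rail the pose is right. Shift, then descend.

send_rows(plan=[[[0,0,0,0,0.025,0.05,0],[0,0,0,0,0,0.1,0],[0,0,0,0,0,0.1,0],[0,0,0,0,0,0.1,0],[0,0,0,0,0,0.1,0],[0,0,0,0,0,0.08,0],[0,0,0,0,0,0.06,0],[0,0,0,0,0,0.06,0],[0,0,0,0,0,0.05,0],[0,0,0,0,0,0.03,0],[0,0,0,0,0,0,0],[0,0,0,0,0,0,0]]])

```text
clock: 7.55
position: [0.6279, 0.0352, 0.1595]
ee_rot: [0.992, 0.129, 0.0, -0.0]
ft_force: [0.4, -0.1, -1.2]
grip_width: 0.129
grasp_force: 58.2
```

```bash
python3 go.py 14.8 .6266 .0395 .150
```

```text
t 7.55 pos [0.6279 0.0352 0.1595] yaw 14.82 tilt 0.02 grip 0.129 58.2N F [ 0.4 -0.1 -1.2]
turn [ 0.     -0.0002  0.0002]
shift [-0.0007 -0.0222  0.0477] rows 1 each [-0.0007 -0.0222  0.0477]
```

send_rows(plan=[[[0,0,0,0,0,0.01,0],[0,0,0,0,0,0.01,0],[0,0,0,0,0,0.01,0],[0,0,0,0,0,0.01,0],[0,0,0,0,0,0.005,0],[0,0,0,0,0,0.005,0],[0,0,0,0,0,0,0],[0,0,0,0,0,0,0]]])

```text
clock: 8.22
position: [0.6278, 0.0353, 0.1497]
ee_rot: [0.992, 0.129, 0.0, 0.0]
ft_force: [-2.6, 0.4, 4.1]
grip_width: 0.135
grasp_force: 58.9
```

Contact at 0.150 with 4 N, so it is seated. Release and rise.

send_rows(plan=[[[0,0,0,0,0,0,0.18],[0,0,0,0,0,0,0.25],[0,0,0,0,0,0,0.35],[0,0,0,0,0,0,0.45],[0,0,0,0,0,0,0.55],[0,0,0,0,0,0,0.55],[0,0,0,0,0,-0.03,0.55],[0,0,0,0,0,-0.08,0.55],[0,0,0,0,0,-0.14,0.55],[0,0,0,0,0,-0.14,0.55],[0,0,0,0,0,-0.14,0.55],[0,0,0,0,0,-0.1,0.55],[0,0,0,0,0,-0.06,0.55],[0,0,0,0,0,0,0.55],[0,0,0,0,0,0,0.55]]])

```text
clock: 9.47
position: [0.6277, 0.0352, 0.2871]
ee_rot: [0.992, 0.129, 0.0, 0.0]
ft_force: [0.3, -0.2, -0.2]
grip_width: 0.548
grasp_force: 0.0
```

```bash
python3 go.py 14.2 .48 .27 .30
python3 - <<'E'
from h import *
im=optics.camera("scene");cv2.imwrite("pics/s3.png",cv2.resize(im[60:280,150:430,::-1],None,fx=2.5,fy=2.5))
E
```

```text
t 9.47 pos [0.6277 0.0352 0.2871] yaw 14.81 tilt 0.02 grip 0.548 0.0N F [ 0.3 -0.2 -0.2]
turn [ 0.0001 -0.0001  0.0071]
shift [-0.428  -1.3195 -0.0646] rows 9 each [-0.0476 -0.1466 -0.0072]
```

View pics/s3.png

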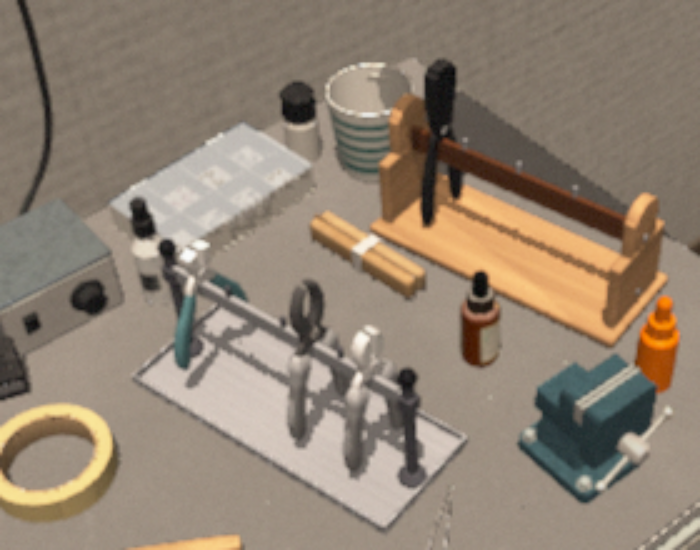

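The longest pliers are astride the far place of the bench rail, upright, and the bottle is standing. Next: the long pliers.

```bash
python3 go.py 14.2 .495 .273 .265
```

```text
t 9.52 pos [0.6274 0.035  0.2861] yaw 14.81 tilt 0.08 grip 0.550 0.0N F [ 0.5  0.2 -0.8]
turn [-0.      0.0009  0.0071]
shift [-0.3497 -1.316   0.1054] rows 9 each [-0.0389 -0.1462  0.0117]
```

send_rows(plan=[[[0,0,0.0071,-0.02,-0.07,0,0.8],[0,0,0,-0.04,-0.13,0,0.8],[0,0,0,-0.04,-0.16,0,0.8],[0,0,0,-0.04,-0.16,0,0.8],[0,0,0,-0.04,-0.16,0,0.8],[0,0,0,-0.04,-0.16,0,0.8],[0,0,0,-0.04,-0.16,0,0.8],[0,0,0,-0.04,-0.15,0,0.8],[0,0,0,-0.04,-0.1,0.05,0.8],[0,0,0,-0.01,-0.066,0.055,0.8],[0,0,0,0,0,0,0.8],[0,0,0,0,0,0,0.8]]])

```text
clock: 10.52
position: [0.4944, 0.2728, 0.2647]
ee_rot: [0.992, 0.124, -0.001, 0.001]
ft_force: [-0.4, -1.1, -0.0]
grip_width: 0.803
grasp_force: 0.0
```

Run:
```python
from h import *
import pickle
o=get_obs();im=optics.camera("wrist");pickle.dump(o,open("w3.pkl","wb"));print(o["position"].round(4))
cv2.imwrite("pics/w3.png",im[...,::-1]);cv2.imwrite("pics/w3c.png",cv2.resize(im[80:330,220:420,::-1],None,fx=2.4,fy=2.4,interpolation=cv2.INTER_CUBIC))
```

```text
[0.4944 0.2728 0.2647]
```

View pics/w3c.png

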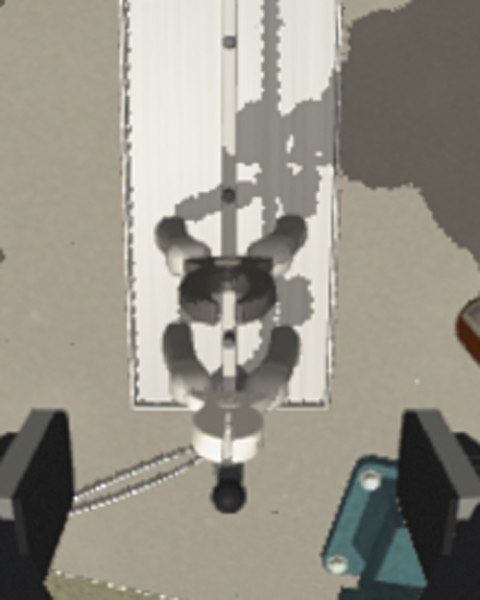

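The drip pins are at crop (229,42), (228,195), (229,338). The long pliers' dark joint/head spans y 258–322 at column 228, and the short pliers' bright head is at (228,430). Convert to tool axes.

Run:
```python
from h import *
import pickle
o=pickle.load(open("w3.pkl","rb"));Rm=R.from_quat(o["ee_rot"]).as_matrix()
c=lambda p:(p[0]/2.4+220-.3,p[1]/2.4+80-.3)
for k,p,z in(("p58",(229,42),.116),("p0",(228,195),.116),("p-58",(229,338),.116),("long joint",(228,262),.126),("long top back",(228,285),.168),("long top front",(228,322),.160),("short top",(228,428),.152),("post",(229,497),.130)):
    P=plane("wrist",c(p),z,o);print(k,P.round(4),((P-o["position"])@Rm*1000).round(1))
```

```text
p58 [0.5794 0.2964 0.116 ] [ 88.6  -1.9 148.4]
p0 [0.5241 0.2827 0.116 ] [ 31.7  -2.3 148.6]
p-58 [0.4693 0.2684 0.116 ] [-24.9  -2.  148.7]
long joint [0.5015 0.2769 0.126 ] [  8.3  -2.3 138.6]
long top back [0.5046 0.2773 0.168 ] [11.3 -1.9 96.6]
long top front [0.4902 0.2738 0.16  ] [ -3.5  -2.  104.7]
short top [0.4486 0.2633 0.152 ] [-46.4  -2.2 112.8]
post [0.4068 0.2526 0.13  ] [-89.5  -2.1 134.9]
```

send_rows(plan=[[[0,0,0,0.01,-0.004,0.06,0.8],[0,0,0,0.01,-0.003,0.12,0.8],[0,0,0,0,0,0.12,0.8],[0,0,0,0,0,0.12,0.8],[0,0,0,0,0,0.1,0.8],[0,0,0,0,0,0.06,0.8],[0,0,0,0,0,0.02,0.8],[0,0,0,0,0,0,0.6],[0,0,0,0,0,0,0.45],[0,0,0,0,0,0,0.3],[0,0,0,0,0,0,0.2],[0,0,0,0,0,0,0],[0,0,0,0,0,0,0],[0,0,0,0,0,0,0],[0,0,0,0,0,0,0]]])

```text
clock: 11.82
position: [0.4992, 0.2757, 0.1473]
ee_rot: [0.992, 0.124, 0.001, -0.0]
ft_force: [-0.7, -0.9, 7.1]
grip_width: 0.149
grasp_force: 58.4
```

```bash
python3 go.py 14.2 .495 .2728 .145
```

```text
t 11.82 pos [0.4992 0.2757 0.1473] yaw 14.20 tilt 0.10 grip 0.149 58.4N F [-0.7 -0.9  7.1]
turn [ 0.     -0.0011  0.    ]
shift [-0.0238  0.0088  0.0116] rows 1 each [-0.0238  0.0088  0.0116]
```

send_rows(plan=[[[0,0,0,0,0,-0.03,0],[0,0,0,0,0,-0.08,0],[0,0,0,0,0,-0.14,0],[0,0,0,0,0,-0.16,0],[0,0,0,0,0,-0.16,0],[0,0,0,0,0,-0.14,0],[0,0,0,0,0,-0.06,0],[0,0,-0.007,0,0.06,0,0],[0,0,0,0.003,0.12,0,0],[0,0,0,0.003,0.16,0,0],[0,0,0,0.003,0.16,0,0],[0,0,0,0.003,0.16,0,0],[0,0,0,0.003,0.16,0,0],[0,0,0,0.003,0.16,0,0],[0,0,0,0.003,0.16,0,0],[0,0,0,0,0.12,0,0],[0,0,0,0,0.067,0,0],[0,0,0,0,0,0,0],[0,0,0,0,0,0,0]]])

```text
clock: 13.4
position: [0.5702, 0.0202, 0.2998]
ee_rot: [0.992, 0.129, -0.0, -0.0]
ft_force: [0.2, 0.4, -1.9]
grip_width: 0.149
grasp_force: 58.5
```

```bash
python3 go.py 14.8 .571 .0202 .1473
python3 - <<'E'
from h import *
import pickle
o=get_obs();im=optics.camera("wrist");pickle.dump(o,open("w4.pkl","wb"))
cv2.imwrite("pics/w4.png",im[...,::-1]);cv2.imwrite("pics/w4c.png",cv2.resize(im[60:310,240:400,::-1],None,fx=2.4,fy=2.4,interpolation=cv2.INTER_CUBIC))
E
```

```text
t 13.40 pos [0.5702 0.0202 0.2998] yaw 14.78 tilt 0.06 grip 0.149 58.5N F [ 0.2  0.4 -1.9]
turn [-0.0006  0.0005 -0.0002]
shift [0.0039 0.001  0.7625] rows 5 each [0.0008 0.0002 0.1525]
```

View pics/w4c.png

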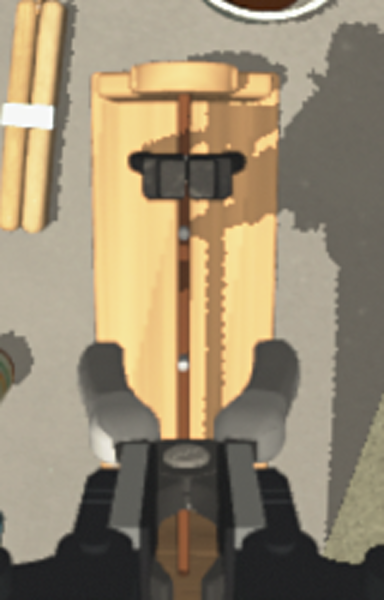

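The rail at column 183 runs down the middle of the held pliers (about 187). Pins are at (183,233) and (183,365), and the longest pliers hang at (186,175). Check the tool coordinates.

```bash
cat > px.py <<'E'
# px.py pkl x0 y0 scale  then triples u v z -> tool coordinates, mm
import sys,pickle
from h import *
o=pickle.load(open(sys.argv[1],"rb"));Rm=R.from_quat(o["ee_rot"]).as_matrix();x0,y0,s=map(float,sys.argv[2:5])
for u,v,z in np.array(sys.argv[5:],float).reshape(-1,3):
    P=plane("wrist",(u/s+x0-.3,v/s+y0-.3),z,o);print((u,v),P.round(4),((P-o["position"])@Rm*1000).round(1))
E
python3 px.py w4.pkl 240 60 2.4 183 233 .116 183 365 .116 188 185 .185
```

```text
(np.float64(183.0), np.float64(233.0)) [0.5992 0.0294 0.116 ] [ 30.5  -1.4 183.8]
(np.float64(183.0), np.float64(365.0)) [0.5429 0.0146 0.116 ] [-27.7  -1.4 183.8]
(np.float64(188.0), np.float64(185.0)) [0.6243 0.034  0.185 ] [ 56.    0.6 114.8]
```

send_rows(plan=[[[0,0,0,0.005,-0.003,0.05,0],[0,0,0,0,0,0.1,0],[0,0,0,0,0,0.12,0],[0,0,0,0,0,0.12,0],[0,0,0,0,0,0.12,0],[0,0,0,0,0,0.09,0],[0,0,0,0,0,0.06,0],[0,0,0,0,0,0.04,0],[0,0,0,0,0,0.02,0],[0,0,0,0,0,0.01,0],[0,0,0,0,0,0.01,0],[0,0,0,0,0,0.01,0],[0,0,0,0,0,0.01,0],[0,0,0,0,0,0,0],[0,0,0,0,0,0,0]]])

```text
clock: 14.7
position: [0.5714, 0.0206, 0.1485]
ee_rot: [0.992, 0.129, 0.0, 0.0]
ft_force: [-0.3, -0.1, -1.2]
grip_width: 0.15
grasp_force: 58.5
```

Not quite in contact yet, so go another 2 mm, then release and rise.

send_rows(plan=[[[0,0,0,0,0,0.006,0],[0,0,0,0,0,0.004,0],[0,0,0,0,0,0,0],[0,0,0,0,0,0,0.2],[0,0,0,0,0,0,0.28],[0,0,0,0,0,0,0.38],[0,0,0,0,0,0,0.5],[0,0,0,0,0,0,0.6],[0,0,0,0,0,0,0.6],[0,0,0,0,0,-0.03,0.6],[0,0,0,0,0,-0.08,0.6],[0,0,0,0,0,-0.14,0.6],[0,0,0,0,0,-0.14,0.6],[0,0,0,0,0,-0.12,0.6],[0,0,0,0,0,-0.06,0.6],[0,0,0,0,0,0,0.6]]])

```text
clock: 16.03
position: [0.5724, 0.021, 0.2635]
ee_rot: [0.992, 0.129, 0.002, 0.0]
ft_force: [0.6, -0.5, -0.0]
grip_width: 0.599
grasp_force: 0.0
```

```bash
python3 go.py 14.2 .437 .260 .255
python3 - <<'E'
from h import *
im=optics.camera("scene");cv2.imwrite("pics/s5.png",cv2.resize(im[60:280,150:430,::-1],None,fx=2.5,fy=2.5))
E
```

```text
t 16.03 pos [0.5724 0.021  0.2635] yaw 14.81 tilt 0.27 grip 0.599 0.0N F [ 0.6 -0.5 -0. ]
turn [ 0.001 -0.003  0.007]
shift [-0.3633 -1.3244  0.0423] rows 9 each [-0.0404 -0.1472  0.0047]
```

View pics/s5.png

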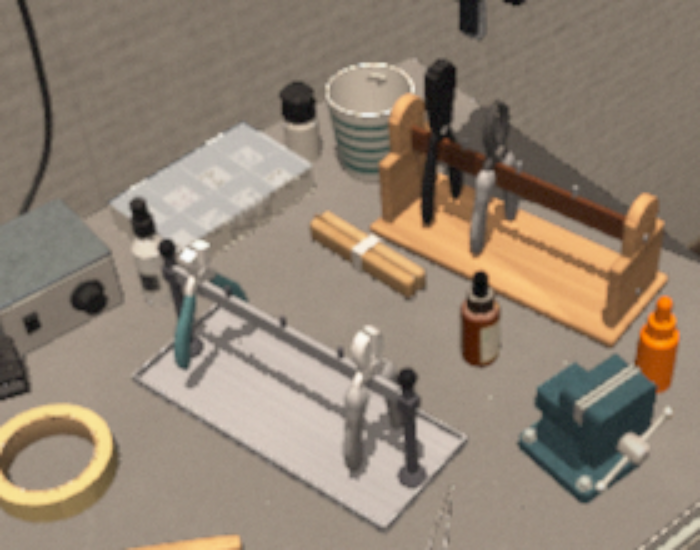

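Both long pliers hang correctly (longest far, long next) and the bottle is standing. On to the short pliers, located by mask from here.

send_rows(plan=[[[0,0,0.007,-0.02,-0.07,0,0.8],[0,0,0,-0.04,-0.13,0,0.8],[0,0,0,-0.04,-0.16,0,0.8],[0,0,0,-0.04,-0.16,0,0.8],[0,0,0,-0.04,-0.16,0,0.8],[0,0,0,-0.04,-0.16,0,0.8],[0,0,0,-0.04,-0.16,0,0.8],[0,0,0,-0.04,-0.15,0,0.8],[0,0,0,-0.04,-0.1,0.02,0.8],[0,0,0,-0.02,-0.074,0.02,0.8],[0,0,0,0,0,0,0.8],[0,0,0,0,0,0,0.8]]])

```text
clock: 17.08
position: [0.4356, 0.2596, 0.2511]
ee_rot: [0.992, 0.124, -0.001, 0.0]
ft_force: [0.5, -0.4, 0.2]
grip_width: 0.803
grasp_force: 0.0
```

Run:
```python
from h import *
import pickle
o=get_obs();im=optics.camera("wrist");pickle.dump(o,open("w6.pkl","wb"));cv2.imwrite("pics/w6.png",im[...,::-1]);print(o["position"].round(4),o["grip_width"])
P0=np.array([.5235,.2826]);u=np.array([np.cos(np.radians(14.2)),np.sin(np.radians(14.2))])
for n,x,z in(("pin-58",-58,.116),("slot top",-87,.152),("slot rail",-87,.106),("post",-123,.13)):
    print(n,proj([*(P0+u*x/1000),z],"wrist",o).round(1))
hsv=cv2.cvtColor(im,cv2.COLOR_RGB2HSV);roi=(slice(130,330),slice(260,380))
m=np.zeros(im.shape[:2],np.uint8);m[roi]=((hsv[roi][...,2]>215)&(hsv[roi][...,1]<40))*255
k,l,s,c=cv2.connectedComponentsWithStats(m)
for i in range(1,k):
    if s[i][4]>30:print(s[i],c[i].round(1))
print("dark")
m[:]=0;m[roi]=(hsv[roi][...,2]<60)*255
k,l,s,c=cv2.connectedComponentsWithStats(m)
for i in range(1,k):
    if s[i][4]>25:print(s[i],c[i].round(1))
g=cv2.cvtColor(im,cv2.COLOR_RGB2GRAY);print(g[120:330:4,292:352:4])
```

```text
[0.4356 0.2596 0.2511] 0.8025084276863639
pin-58 [316.4 161.8]
slot top [316.2 206.8]
slot rail [316.4 191.7]
post [316.2 238.9]
[ 274  130   40   79 1939] [289.5 160.7]
[315 130   4  23  87] [316.6 140.4]
[334 152  27  57 707] [351.1 187.1]
[321 163  10  25 174] [324.9 174.2]
[301 169  12  18 130] [307.9 176.1]
[273 201  57  20 270] [311.9 208.9]
dark
[310 226  15  19 214] [316.7 235. ]
[365 285  15  40 273] [372.1 305. ]
[[234 231 231 230 231 234 217 194 232 230 155 141 227 222 227]
 [234 231 231 230 231 234 217 170 138 146 133 142 226 176 146]
 [233 231 231 230 230 234 217 161 139 139 135 140 145 135 140]
 [234 231 231 231 231 234 218 159 139 138 134 141 138 136 139]
 [233 231 229 230 231 233 218 162 138 138 134 141 138 135 139]
 [233 231 230 230 230 233 218 163 138 138 134 139 145 136 139]
 [233 231 229 230 231 233 218 161 137 138 134 140 139 136 138]
 [233 231 229 230 231 232 218 161 135 138 134 139 139 136 139]
 [232 231 229 230 231 234 202 201 232 135 134 138 140 136 139]
 [232 232 228 231 232 147 127 129 134 136 133 139 139 135 139]
 [231 231 226 147 132 136  68 118 134 134 1
[... 1966 characters left out ...]
8 158]
 [159 159 158 159 159 158 158 158 159 159 157 159 159 158 158]
 [159 158 158 161 160 159 159 158 158 159 157 159 158 159 158]
 [158 158 158 157 157 159 160 158 158 158 159 159 159 156 156]
 [156 158 158 159 157 157 160 160 156 159 159 157 158 158 157]
 [144 155 158 157 158 159 158 155 157 160 159 157 158 157 158]
 [139 135 132 141 173 145 156 159 159 158 156 158 157 156 161]
 [133 130 135 128 135 137 130  91 199 160 156 152 156 157 156]
 [136 131 139 137 138 135 132  80  84  81  80  62  89 150 136]
 [133 139 139 137 136 139 139  82  84  82  70  66  66  70  71]
 [134 137 128 133 129 141 134  83  84  82  66  66  66  71  72]
 [134 129 137 130 133 136 133  84  83  74  66  66  66  70  72]]
```

The bright head's top face spans rows 203–212 at column 316. The projected slot centre at head height is row 206.8, column 316.2, so the short pliers sit at the middle of their place. Descend and grip.

send_rows(plan=[[[0,0,0,0.01,-0.004,0.06,0.8],[0,0,0,0.01,0,0.12,0.8],[0,0,0,0,0,0.12,0.8],[0,0,0,0,0,0.12,0.8],[0,0,0,0,0,0.1,0.8],[0,0,0,0,0,0.06,0.8],[0,0,0,0,0,0.025,0.8],[0,0,0,0,0,0,0.6],[0,0,0,0,0,0,0.45],[0,0,0,0,0,0,0.3],[0,0,0,0,0,0,0.2],[0,0,0,0,0,0,0],[0,0,0,0,0,0,0],[0,0,0,0,0,0,0],[0,0,0,0,0,0,0]]])

```text
clock: 18.38
position: [0.4407, 0.2617, 0.1325]
ee_rot: [0.992, 0.124, 0.001, -0.0]
ft_force: [-1.0, -0.9, 5.5]
grip_width: 0.209
grasp_force: 58.5
```

```bash
python3 go.py 14.2 .4395 .2613 .29; python3 go.py 14.8 .515 .0052 .1473
```

```text
t 18.38 pos [0.4407 0.2617 0.1325] yaw 14.20 tilt 0.12 grip 0.209 58.5N F [-1.  -0.9  5.5]
turn [ 0.0001 -0.0014 -0.    ]
shift [-6.300e-03  6.000e-04 -7.875e-01] rows 5 each [-1.300e-03  1.000e-04 -1.575e-01]
t 18.38 pos [0.4407 0.2617 0.1325] yaw 14.20 tilt 0.12 grip 0.209 58.5N F [-1.  -0.9  5.5]
turn [ 0.0001 -0.0014 -0.007 ]
shift [ 0.0315  1.3349 -0.074 ] rows 8 each [ 0.0039  0.1669 -0.0092]
```

send_rows(plan=[[[0,0,0,0,0,-0.03,0],[0,0,0,0,0,-0.08,0],[0,0,0,0,0,-0.14,0],[0,0,0,0,0,-0.16,0],[0,0,0,0,0,-0.16,0],[0,0,0,0,0,-0.14,0],[0,0,0,0,0,-0.09,0],[0,0,-0.007,0,0.06,0,0],[0,0,0,0.004,0.12,0,0],[0,0,0,0.004,0.16,0,0],[0,0,0,0.004,0.16,0,0],[0,0,0,0.004,0.16,0,0],[0,0,0,0.004,0.16,0,0],[0,0,0,0.004,0.16,0,0],[0,0,0,0.004,0.16,0,0],[0,0,0,0.003,0.12,0,0],[0,0,0,0,0.07,0,0],[0,0,0,0,0,0,0],[0,0,0,0,0,0,0]]])

```text
clock: 19.97
position: [0.5138, 0.0062, 0.2916]
ee_rot: [0.992, 0.129, 0.0, -0.0]
ft_force: [0.1, -0.3, -0.4]
grip_width: 0.206
grasp_force: 58.8
```

```bash
python3 go.py 14.8 .515 .006 .1325
python3 - <<'E'
from h import *
import pickle
o=get_obs();im=optics.camera("wrist");pickle.dump(o,open("w7.pkl","wb"));cv2.imwrite("pics/w7.png",im[...,::-1])
P0=np.array([.5429,.0146]);u=np.array([np.cos(np.radians(14.8)),np.sin(np.radians(14.8))])
for n,x,z in(("pin0",0,.116),("pin-58",-58,.116),("rail0",5,.106),("rail-20",-20,.106)): print(n,proj([*(P0+u*x/1000),z],"wrist",o).round(1))
print("tcp axis",[proj(o["position"]+np.array([0,0,-d]),"wrist",o).round(1) for d in(.05,.1,.19)])
hsv=cv2.cvtColor(im,cv2.COLOR_RGB2HSV)
for r in range(140,300,8):
    row=hsv[r,285:350].astype(int);print(r,"".join("G" if (s<60 and v>110) else "g" if s<60 else "R" if v<130 else "w" for h,s,v in row))
E
```

```text
t 19.97 pos [0.5138 0.0062 0.2916] yaw 14.79 tilt 0.03 grip 0.206 58.8N F [ 0.1 -0.3 -0.4]
turn [-0.0003 -0.0002 -0.0001]
shift [0.0055 0.0027 0.7954] rows 5 each [0.0011 0.0005 0.1591]
pin0 [316.7 158.3]
pin-58 [316.7 214.3]
rail0 [316.7 152. ]
rail-20 [316.8 176.1]
tcp axis [array([317.2, 236.6]), array([317.3, 211.5]), array([317.4, 184.9])]
140 wwwwwwwwwwwwwwwwwwwwRRRGgGgggggRRRwwwwwwGgggggggRRRwwwwwwwwwwwwww
148 wwwwwwwwwwwwwwwwwwwwwwwwwwwwwwRRRRRwwwwwwwwwwwwwwwwwwwwwwwwwwwwww
156 wwwwwwwwwwwwwwwwwwwwwwwwwwwwwwRgGgRwwwwwwwwwwwwwwwwwwwwwwwwwwwwww
164 wwwwwwwwwwwwwwwwwwwwwwwwwwwwwwRRRRRwwwwwwwwwwwwwwwwwwwwwwwwwwwwww
172 wwwwwwwwwwwwwwwwwwwwwwwwwwwwwwRRRRRwwwwwwwwwwwwwwwwwwwwwwwwwwwwww
180 wwwwwwwwwwwwwwwwwwwwwwwwwwwwwwRRRwwwwwwwwwwwwwwwwwwwwwwwwwwwwwwww
188 wwwwwwwwwwwwwwwwwwwwwwwwwwwwwwwwwwwwwwwwwwwwwwwwwwwwwwwwwwwwwwwww
196 wwwwwwwwwwwwwwwwwwwwwwwwwwwwwwwwwwwwwwwwwwwwwwwwwwwwwwwwwwwwwwwww
204 gggggRwwwwwwwwwwwwwwwwwwwwwwwwwwwwwwwwwwwwwwwwwwwwwwwwwwwwwwwwwww
212 gggggggwwwwwwwwwwwwwwwwwwwwwwwGgGgwwwwwwwwwwwwwwwwwwwwwwwwwwggggg
220 ggggggggwwwwwwwwwwwwwwwwwwwwwwwwwwwwwwwwwwwwwwwwwwwwwwwwwwwRggggg
228 ggggggggggggRwwwwwwwwwwwwwwwwwwwwwRwwwwwwwwwwwwwwwwwwwwRggggggggg
236 gggggggggggggggggggRRRRRRRRRRRwwwwRRRRRRRRRRRRRRggggggggggggggggg
244 GGGGGGGGGGGGGGGGGGGGggRRRRRRRRwwwwRRRRRRRRRRRggggGGGGGGGGGGGGGGGG
252 GgggggggggggggggGGGGGGGGGGGGGGGGGGGGGGGGGGGGGGGGGGggggggggggggggg
260 ggggggggggggggggGGGGGGGGGGGGGGGGGGGGGGGGGGGGGGGGGGggggggggggggggg
268 gggggggggggggggGGGGGGGGGGGGGGGGGGGGGGGGGGGGGGGGGGGGgggggggggggggg
276 ggggggggggggggGGGGGGGGGGGGGGGGGGGGGGGGGGGGGGGGGGGGGGggggggggggggg
284 gggGGGGggggggGGGGGGGGGGGGGGGGGGGGGGGGGGGGGGGGGGGGGGGGggggggGGGGgg
292 ggggggggggggGGGGGGGGGGGGGGGGGGGGGGGGGGGGGGGGGGGGGGGGGGggggggggggg
```

The rail (column 317) is centred between the grips (297–340), and the pins are where predicted. Lower, check, then release.

send_rows(plan=[[[0,0,0,0.005,0,0.05,0],[0,0,0,0,0,0.1,0],[0,0,0,0,0,0.13,0],[0,0,0,0,0,0.13,0],[0,0,0,0,0,0.12,0],[0,0,0,0,0,0.09,0],[0,0,0,0,0,0.06,0],[0,0,0,0,0,0.04,0],[0,0,0,0,0,0.03,0],[0,0,0,0,0,0.02,0],[0,0,0,0,0,0.01,0],[0,0,0,0,0,0.01,0],[0,0,0,0,0,0.01,0],[0,0,0,0,0,0,0],[0,0,0,0,0,0,0]]])

```text
clock: 21.27
position: [0.5155, 0.0061, 0.1325]
ee_rot: [0.992, 0.129, 0.001, 0.0]
ft_force: [-3.3, 0.2, 4.4]
grip_width: 0.202
grasp_force: 59.6
```

send_rows(plan=[[[0,0,0,0,0,0,0.25],[0,0,0,0,0,0,0.32],[0,0,0,0,0,0,0.42],[0,0,0,0,0,0,0.52],[0,0,0,0,0,0,0.65],[0,0,0,0,0,0,0.65],[0,0,0,0,0,-0.03,0.65],[0,0,0,0,0,-0.08,0.65],[0,0,0,0,0,-0.14,0.65],[0,0,0,0,0,-0.14,0.65],[0,0,0,0,0,-0.14,0.65],[0,0,0,0,0,-0.1,0.65],[0,0,0,0,0,-0.04,0.65],[0,0,0,0,0,0,0.65]]])

```text
clock: 22.43
position: [0.5157, 0.0062, 0.2673]
ee_rot: [0.992, 0.129, 0.002, 0.001]
ft_force: [0.8, 0.6, 0.0]
grip_width: 0.652
grasp_force: 0.0
```

```bash
python3 go.py 14.2 .606 .303 .25
python3 - <<'E'
from h import *
im=optics.camera("scene");cv2.imwrite("pics/s8.png",im[...,::-1])
for n in("bright short head at slot -29",):
    P=np.array([.5429,.0146])-.029*np.array([.967,.2554]);q=proj([*P,.146],"scene",None).astype(int);print(q)
    hsv=cv2.cvtColor(im,cv2.COLOR_RGB2HSV)[q[1]-30:q[1]+30:2,q[0]-25:q[0]+25]
    for row in hsv.astype(int):print("".join("B" if(s<40 and v>150) else "g" if s<60 and v>70 else "." for h,s,v in row))
E
```

```text
t 22.43 pos [0.5157 0.0062 0.2673] yaw 14.80 tilt 0.19 grip 0.652 0.0N F [0.8 0.6 0. ]
turn [ 0.0009 -0.0021  0.007 ]
shift [ 0.8019 -1.328   0.0863] rows 10 each [ 0.0802 -0.1328  0.0086]
[368 118]
gggggggggggggggggggggggggggggggggggggggggggggggggg
gggggggggggggggggggggggggggggggggggggggggggggggggg
gggggggggggggggggggggggggggggggggggggggggggggggggg
gggggggggggggggggggggggggggggggggggggggggggggggggg
gggggggggggggggggggggggggggggggggggggggggggggggggg
gggggggggggggggggggggggggggggggggggggggggggggggggg
gggggggggggggggggggggggggggggggggggggggggggggggggg
gggggg...ggggggggggggggggggggggggggggggggggggggggg
gggggg....gggggggggggggggggggggggggggggggggggggggg
ggggggg....ggggggggggggggggggggggggggggggggggggggg
ggggggg...gggggggggggggggggggggggggggggggggggggggg
gggg.gg...gggggggggggggggggggggggggggggggggggggggg
g....ggg..gggggggggggggggggggggggggggggggggggggggg
g.....gg.ggggggggggggggggggggggggggggggggggggggggg
g.....gg.gggggggggggggggBBBBBBBggggggggggggggggggg
g.....gggggggggggggggggBBBBBBBBggggggggggggggggggg
gg...gggg.ggggggggggggBBBBBBBBgggggggggggggggggggg
......gg.gBBggggggggggBBBBBggBgggggggggggggggggggg
..gg...ggBBgggggggggggBBBBBgBBgggggggggggggggggggg
.gg........ggggggggggggBBBgBBBgggggggggggggggggggg
Bgggg.........ggggggggggggggBBgggggggggggggggggggg
BBBBg.................ggggBBgggBBggggggggggggggggg
BBBgg.................BBBBgggggBBggggggggggggggggg
Bgggg................gBBBgg...gBgggggggggggggggggg
gggggggg.............gBBg...........gggggggggggggg
ggg..ggg..gg.......gBBBBBg..............gggggggggg
gg........gg..gggggBBBBBBg...................ggggg
g........ggg..gggggBBBBBgg........................
g........ggg......ggggggggg.......................
g.........gg......ggggggggggg..g..................
```

The short pliers' bright head sits where slot −29 projects. Go above the shortest.

send_rows(plan=[[[0,0,0.007,0.04,-0.06,0,0.8],[0,0,0,0.08,-0.12,0,0.8],[0,0,0,0.09,-0.15,0,0.8],[0,0,0,0.09,-0.15,0,0.8],[0,0,0,0.09,-0.15,0,0.8],[0,0,0,0.09,-0.15,0,0.8],[0,0,0,0.09,-0.15,0,0.8],[0,0,0,0.09,-0.15,0,0.8],[0,0,0,0.09,-0.13,0.02,0.8],[0,0,0,0.05,-0.09,0.05,0.8],[0,0,0,0.002,-0.028,0.016,0.8],[0,0,0,0,0,0,0.8],[0,0,0,0,0,0,0.8]]])

```text
clock: 23.57
position: [0.6045, 0.3024, 0.2467]
ee_rot: [0.992, 0.124, -0.001, 0.001]
ft_force: [0.9, 0.3, 0.8]
grip_width: 0.799
grasp_force: 0.0
```

Run:
```python
from h import *
import pickle
o=get_obs();im=optics.camera("wrist");pickle.dump(o,open("w9.pkl","wb"));cv2.imwrite("pics/w9.png",im[...,::-1]);print(o["position"].round(4))
P0=np.array([.5235,.2826]);u=np.array([np.cos(np.radians(14.2)),np.sin(np.radians(14.2))])
for n,x,z in(("pin58",58,.116),("slot top",87,.141),("slot rail",87,.106),("post",123,.13)): print(n,proj([*(P0+u*x/1000),z],"wrist",o).round(1))
hsv=cv2.cvtColor(im,cv2.COLOR_RGB2HSV)
for r in range(130,260,3):
    print(r,"".join("T" if (80<h<105 and s>70) else "#" if v<60 else "B" if v>242 else "w" if v>200 else "-" for h,s,v in hsv[r,270:370:2].astype(int)))
```

```text
[0.6045 0.3024 0.2467]
pin58 [316.3 227.6]
slot top [316.2 204.6]
slot rail [316.3 193.1]
post [316.3 156.9]
130 --------------------------------------------------
133 --wwwwwwwwwwwwwwwwwwww----------------------------
136 --wwwwwwwwwwwwwwwwww------------------------------
139 w-wwwwwwwwwwwwwwwww----#--------------------------
142 w-wwwwwwwwwwwwwwwww---####------------------------
145 w-wwwwwwwwwwwwwwwww---######----------------------
148 w--wwwwwwwwwwwwwwwww--####------------------------
151 w-wwwwwwwwwwwwwwwwww-######-----------------------
154 w--wwwwwwwwwwwwwwww-########--------------www-----
157 --wwwwwwwwwwwwwwwww-########-------------ww--w----
160 w-wwwwwwwwwww-------########----------------------
163 ---wwwwwwww----------#####-wwww----ww-------------
166 --wwwwwwww---------www----wwww----wwwwwww---------
169 --wwwwwwwww----w-wwwww---wwwww-----wwwwwww--ww----
172 --wwwwwwwwwwwwwwwwwwww----wwwww---wwwww-----ww----
175 ---w--TTT-wwwwwwwwwwww----wwww----wwww---T---w----
178 --ww--------wwwwwwwwww----wwwww---w---T-----------
181 ---w-T-----T---wwwwwww----wwww-----T---TTTTT-w----
1
[... 728 characters left out ...]
wwwwwwwwwwww----wwww----wwwwwwwwwww-----
226 ----wwwwwwwwwwwwwwwwww----wwww-----wwwwwwwwww-----
229 ----wwwwwwwwwwwwwwwwww---wwwww----wwwwwwwwwww-----
232 ----wwwwwwwwwwwwwwwwww-wwwwwww----wwwwwwwwww------
235 ----wwwwwwwwwwwwwwwwww-ww-wwww----wwwwwwwwww------
238 ----wwwwwwwwwwwwwwwwww-wwwwwww----wwwwwwwwww------
241 ----wwwwwwwwwwwwwwwwww-wwwwwww----wwwwwwwwww------
244 ----wwwwwwwwwwwwwwwwww-wwwwwww----wwwwwwwwww------
247 ----wwwwwwwwwwwwwwwwww-wwwwwww----wwwwwwwwww------
250 ----wwwwwwwwwwwwwwwwww-wwwwwww----wwwwwwwwww------
253 ----wwwwwwwwwwwwwwwwww-wwwwwww----wwwwwwwwww------
256 ----wwwwwwwwwwwwwwwwww-wwwwwww----wwwwwwwwww------
259 -----wwwwwwwwwwwwwwwww-wwwwwww----wwwwwwwwww------
```

The bright square head's top is at rows 199–206, columns 302–334, which puts it about 1.5 mm beyond the slot centre and on the tool's centre line. Descend and grip the joint.

send_rows(plan=[[[0,0,0,0.013,-0.003,0.06,0.8],[0,0,0,0.012,0,0.12,0.8],[0,0,0,0,0,0.12,0.8],[0,0,0,0,0,0.12,0.8],[0,0,0,0,0,0.1,0.8],[0,0,0,0,0,0.06,0.8],[0,0,0,0,0,0.018,0.8],[0,0,0,0,0,0,0.6],[0,0,0,0,0,0,0.45],[0,0,0,0,0,0,0.3],[0,0,0,0,0,0,0.2],[0,0,0,0,0,0,0],[0,0,0,0,0,0,0],[0,0,0,0,0,0,0],[0,0,0,0,0,0,0]]])

```text
clock: 24.87
position: [0.6103, 0.305, 0.1299]
ee_rot: [0.992, 0.124, 0.001, -0.0]
ft_force: [-0.7, -1.3, 6.5]
grip_width: 0.173
grasp_force: 58.6
```

```bash
python3 go.py 14.8 .4597 -.0085 .1325
```

```text
t 24.87 pos [0.6103 0.305  0.1299] yaw 14.19 tilt 0.11 grip 0.173 58.6N F [-0.7 -1.3  6.5]
turn [-0.0001 -0.0013 -0.0071]
shift [-1.1284  1.3233 -0.0128] rows 11 each [-0.1026  0.1203 -0.0012]
```

send_rows(plan=[[[0,0,0,0,0,-0.02,0],[0,0,0,0,0,-0.05,0],[0,0,0,0,0,-0.1,0],[0,0,0,0,0,-0.14,0],[0,0,0,0,0,-0.14,0],[0,0,0,0,0,-0.14,0],[0,0,0,0,0,-0.12,0],[0,0,0,0,0,-0.07,0],[0,0,0,0,0,-0.02,0],[0,0,0,0,0,0,0],[0,0,0,0,0,0,0]]])

```text
clock: 25.78
position: [0.6095, 0.3046, 0.2876]
ee_rot: [0.992, 0.124, -0.0, 0.0]
ft_force: [0.1, -0.1, -0.7]
grip_width: 0.175
grasp_force: 58.6
```

```bash
python3 go.py 14.8 .4588 -.0076 .2899;  python3 - <<'E'
from h import *
im=optics.camera("scene");cv2.imwrite("pics/s10.png",im[...,::-1])
w=optics.camera("wrist");cv2.imwrite("pics/w10.png",w[...,::-1])
a=cv2.resize(im[20:220,140:300,::-1],None,fx=2.5,fy=2.5);b=cv2.resize(w[150:350,220:420,::-1],None,fx=2,fy=2);b=cv2.copyMakeBorder(b,0,100,0,0,cv2.BORDER_CONSTANT);cv2.imwrite("pics/x10.png",cv2.hconcat([a,b]))
hsv=cv2.cvtColor(w,cv2.COLOR_RGB2HSV);m=cv2.inRange(hsv,(80,80,30),(105,255,255));m[:,:250]=0;m[:,390:]=0
k,l,s,c=cv2.connectedComponentsWithStats(m)
for i in range(1,k):
    if s[i][4]>60:print("wrist teal",s[i],c[i].round(1))
hsv=cv2.cvtColor(im,cv2.COLOR_RGB2HSV);m=cv2.inRange(hsv,(80,80,30),(105,255,255));m[:,:150]=0;m[:,350:]=0
k,l,s,c=cv2.connectedComponentsWithStats(m)
for i in range(1,k):
    if s[i][4]>40:print("scene teal",s[i],c[i].round(1))
E
```

```text
t 25.78 pos [0.6095 0.3046 0.2876] yaw 14.22 tilt 0.06 grip 0.175 58.6N F [ 0.1 -0.1 -0.7]
turn [ 0.0003  0.0006 -0.0068]
shift [-1.1271  1.3167 -0.0114] rows 11 each [-0.1025  0.1197 -0.001 ]
```

Run:
```python
import cv2,numpy as np
w=cv2.imread("pics/w10.png");h=cv2.cvtColor(w,cv2.COLOR_BGR2HSV)
for r in range(170,330,5): print(r,"".join("T" if (75<a<110 and s>50) else "#" if v<50 else "W" if v>200 else "-" for a,s,v in h[r,240:396:2].astype(int)))
```

```text
170 ------------------W-WWWWWWWWWWWWWWWWWW---WWWW---WWWWWWWWWWW-------------------
175 ------------------W-WWWWWWWWWWWWWWWWWW---WWWW---WWWWWWWWWWW-------------------
180 --------------------WWWWWWWWWWWWWWWWWWWW-WWWW----WWWWWWWWWWW------------------
185 --------------------WWWWWWWWWWWWWWWWWWWWWWWWW---WWWWWWWWWWWW------------------
190 --------------------WWWWWWWWWWWWWWWWWWWWWWWWW---WWWWWWWWWWWW------------------
195 ------------------W-WWWWWWWWWWWWWWWWWWWWWWWWW---WWWWWWWWWWWW------------------
200 ------------------W-WWWWWWWWWWWWWWWWWWWWWWWWW---WWWWWWWWWWW-------------------
205 --------------------WWWWWWWWWWWWWWWWWWWWWWWWW---WWWWWWWWWW--------------------
210 --------------------WWWWWWWWWWWWWWWWWWWWWWWWW---WWWWWWWWWW--------------------
215 ------------TTTTTTT-WWWWWWWWWWWWWWWWWW-#-WWWW---WWWWWWWWWW----TTTTTTTT--------
220 ----------TTTTTTTTT-WWWWWWWWWWWWWWWWWW---WWWW----WWWWWWWWW----TTTTTTTTT-------
225 ----------TTTTTTTTTT-WWWWWWWWWWWWWWWWWWW-WWWW---WWWWWWWWWW--TTTTTTTTTT--------
230 -----------TTTTTTTTTTT-WWWWWWWWWWWWWWWWW-WWWW---WWWWWWW--TTTTTTTTTTTTT--------
235 ------------TTTTT
[... 855 characters left out ...]
------##--###############-----------
290 -----------###################--------WWW-------####################----------
295 #--###########################--------WWW-------###########################--#
300 ###############################-------WW--------##############################
305 ###############################-WWWW-------WWWW-##############################
310 ###############################-----------------##############################
315 ##############################--------WW--------##############################
320 ############################-#--------WW--------#--###########################
325 ############################----------WW-----------###########################
```

The teal grips hang symmetric (260–280 and 360–380 at row 225) and level. Carry across.

send_rows(plan=[[[0,0,-0.0068,-0.05,0.055,-0.01,0],[0,0,0,-0.09,0.1,0,0],[0,0,0,-0.11,0.13,0,0],[0,0,0,-0.11,0.13,0,0],[0,0,0,-0.11,0.13,0,0],[0,0,0,-0.11,0.13,0,0],[0,0,0,-0.11,0.13,0,0],[0,0,0,-0.11,0.13,0,0],[0,0,0,-0.11,0.13,0,0],[0,0,0,-0.11,0.12,0,0],[0,0,0,-0.07,0.08,0,0],[0,0,0,-0.037,0.052,0,0],[0,0,0,0,0,0,0],[0,0,0,0,0,0,0]]])

```text
clock: 27.05
position: [0.4586, -0.0078, 0.2899]
ee_rot: [0.992, 0.128, -0.0, 0.0]
ft_force: [0.4, 0.6, -0.3]
grip_width: 0.174
grasp_force: 58.7
```

```bash
python3 go.py 14.8 .4588 -.0085 .1299
python3 - <<'E'
from h import *
import pickle
o=get_obs();im=optics.camera("wrist");cv2.imwrite("pics/w11.png",im[...,::-1])
P0=np.array([.5429,.0146]);u=np.array([np.cos(np.radians(14.8)),np.sin(np.radians(14.8))])
for n,x,z in(("pin0",0,.116),("pin-58",-58,.116),("rail-70",-70,.106),("end board top",-123,.134)): print(n,proj([*(P0+u*x/1000),z],"wrist",o).round(1))
h=cv2.cvtColor(im,cv2.COLOR_RGB2HSV)
for r in range(90,260,5): print(r,"".join("T" if (75<a<110 and s>50) else "R" if s>=60 and v<130 else "g" if s<60 and v<120 else "G" if s<60 else "w" for a,s,v in h[r,250:386:2].astype(int)))
E
```

```text
t 27.05 pos [ 0.4586 -0.0078  0.2899] yaw 14.69 tilt 0.04 grip 0.174 58.7N F [ 0.4  0.6 -0.3]
turn [-0.      0.0005 -0.0013]
shift [3.000e-04 3.600e-03 8.002e-01] rows 5 each [1.0e-04 7.0e-04 1.6e-01]
pin0 [317.   99.9]
pin-58 [317.1 159.3]
rail-70 [317.1 169.5]
end board top [317.2 228.3]
90 GGGGGGGGGGGGGGwwwwwwwwwwwwwwwwwwwwwwwwwwwwwwwwwwwwwwwwGGGGGGGGGggggg
95 GGGGGGGGGGGGGGwwwwwwwwwwwwwwwwwwwwwwwwwwwwwwwwwwwwwwwwGGGGGGGggggggg
100 GGGGGGGGGGGGGGwwwwwwwwwwwwwwwwwwwGGwwwwwwwwwwwwwwwwwwwGGGGGggggggggg
105 GGGGGGGGGGGGGGwwwwwwwwwwwwwwwwwwwwwwwwwwwwwwwwwwwwwwwwGGGGgggggggggg
110 GGGGGGGGGGGGGGwwwwwwwwwwwwwwwwwwwwwwwwwwwwwwwwwwwwwwwwGGgggggggggggg
115 GGGGGGGGGGGGGGwwwwwwwwwwwwwwwwwwwwwRwwwwwwwwwwwwwwwwwwgggggggggggggg
120 GGGGGGGGGGGGGGwwwwwwwwwwwwwwwwwwwRwRwwwwwwwwwwwwwwwwwwgggggggggggggg
125 GGGGGGGGGGGGGGwwwwwwwggGGGGGGGGwwGGwwwwgGGGgGgggRwwwwwgggggggggggggg
130 GGGGGGGGGGGGGGwwwwwwwGGGGGGGGGGGGGGGGGGGGGGGGGGggwwwwwgggggggggggggg
135 GGGGGGGGGGGGGGwwwwwwwwwwGGGGGGGGGGGGGGGGGGGGGGGwwwwwwwgggggggggggggg
140 GGGGGGGGGGGGGGwwwwwwwwwwwwwwwwwwwRRwwwwwwwwwwwwwwwwwwwgggggggggggggg
145 GGGG
[... 970 characters left out ...]
RRRRRRRRwwRRRRRRRRRwwwwwwwwGGGggggTTTTggggg
215 GGGGGGgTTTTTTTGGwwwwwwwwRRRRRRRRRRRRRRRRRRRRwwwwwwwwGGgggTTTTTTTTggg
220 GGGGGTTTTTTTTTgggggggGGwwwRRRRRRRRRRRRRRRRwwwGGGGGGGGGgggTTTTTTTTTgG
225 GGGGGTTTTTTTTTTRRgggggGwwwwwwwwwwwwwwwwwwwwwwGGGGGGGGggTTTTTTTTTTTgG
230 GGGGGGTTTTTTTTTTTgggggGGGwwwwwwwwwwwwwwwwwwGGGGGGGGgTTTTTTTTTTTTTgGG
235 GGGGGGGTTTTTTTTTTTTTTGGGGGGGGGGGGGGGGGGGGGGGGGGGgTTTTTTTTTTTTTTggGGG
240 GGGGGwwwwTTTTTTTTTTTTTTgGGGGGGGGGGGGGGGGGGGGGgTTTTTTTTTTTTTTTgggGGGw
245 GGGGwwwwwwRgTTTTTTTTgggggggGGGGGGGGGGGGGGGgggggggTTTTTTTTggggggGGGGG
250 GGGGwwwwwwwwwwwgTTTggggggggGGGGGGGGGGGGGGGgggggggTTTTgggggggggGGGGGG
255 GGGGwwwRRRRwwwRRggggggggggggGGGGGGGGGGGGGggggggggggggggggggggGGGGGGG
```

Aligned: rail at column 317, and pin −58 at row 160 as predicted (159). Lower.

send_rows(plan=[[[0,0,0,0,-0.005,0.05,0],[0,0,0,0,0,0.1,0],[0,0,0,0,0,0.13,0],[0,0,0,0,0,0.13,0],[0,0,0,0,0,0.12,0],[0,0,0,0,0,0.09,0],[0,0,0,0,0,0.06,0],[0,0,0,0,0,0.04,0],[0,0,0,0,0,0.03,0],[0,0,0,0,0,0.02,0],[0,0,0,0,0,0.01,0],[0,0,0,0,0,0.01,0],[0,0,0,0,0,0.01,0],[0,0,0,0,0,0,0],[0,0,0,0,0,0,0]]])

```text
clock: 28.35
position: [0.4588, -0.0065, 0.1307]
ee_rot: [0.992, 0.129, 0.0, 0.0]
ft_force: [-0.5, 0.1, -0.9]
grip_width: 0.173
grasp_force: 58.7
```

send_rows(plan=[[[0,0,0,0,0,0.006,0],[0,0,0,0,0,0.004,0],[0,0,0,0,0,0,0],[0,0,0,0,0,0,0]]])

```text
clock: 28.68
position: [0.4592, -0.0064, 0.1297]
ee_rot: [0.992, 0.129, 0.001, 0.0]
ft_force: [-4.1, -0.7, 11.7]
grip_width: 0.17
grasp_force: 60.1
```

Contact. Release and rise.

send_rows(plan=[[[0,0,0,0,0,0,0.22],[0,0,0,0,0,0,0.3],[0,0,0,0,0,0,0.4],[0,0,0,0,0,0,0.5],[0,0,0,0,0,0,0.6],[0,0,0,0,0,0,0.6],[0,0,0,0,0,-0.03,0.6],[0,0,0,0,0,-0.08,0.6],[0,0,0,0,0,-0.14,0.6],[0,0,0,0,0,-0.16,0.6],[0,0,0,0,0,-0.16,0.6],[0,0,0,0,0,-0.14,0.6],[0,0,0,0,0,-0.08,0.6],[0,0,0,0,0,0,0.6],[0,0,0,0,0,0,0.6]]])

```text
clock: 29.93
position: [0.4589, -0.0064, 0.2873]
ee_rot: [0.992, 0.129, 0.001, 0.0]
ft_force: [0.4, 0.4, 0.1]
grip_width: 0.597
grasp_force: 0.0
```

Run:
```python
from h import *
im=optics.camera("scene");w=optics.camera("wrist")
a=cv2.resize(im[60:260,250:430,::-1],(450,500),interpolation=cv2.INTER_CUBIC);b=cv2.resize(w[60:310,230:405,::-1],(350,500),interpolation=cv2.INTER_CUBIC)
cv2.imwrite("pics/final.png",cv2.hconcat([a,b]))
```

```text
(no output)
```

View pics/final.png

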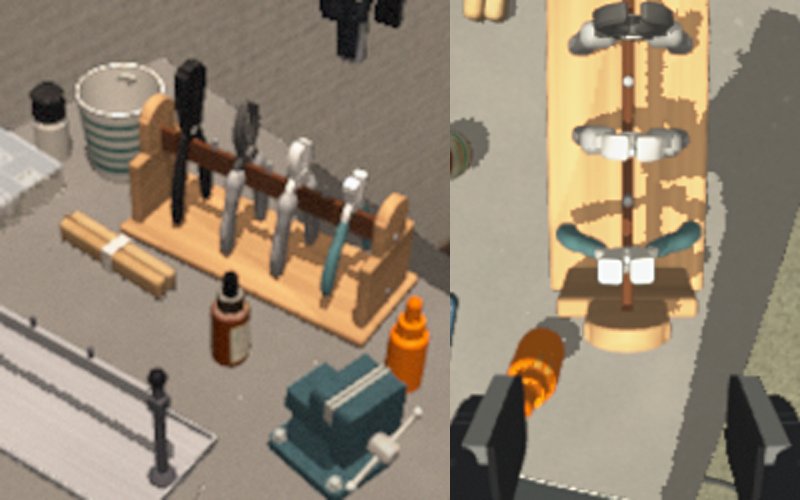

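Run:
```python
from h import *
o=get_obs();print(o["clock"],o["grasp_force"],o["ft_force"].round(1))
for p,z in(((317,194),.141),((320,134),.152),((318.5,161),.116)):
    P=plane("wrist",p,z,o);d=P[:2]-[.5429,.0146];print((d[0]*.967+d[1]*.2554).round(4),(-d[0]*.2554+d[1]*.967).round(4))
```

```text
30.0333 0.0 [-0.2 -0.5 -1. ]
-0.0854 0.0016
-0.0305 -0.0009
-0.0591 0.0002
```

The final picture shows the four pliers upright astride the bench rail, in order from black (far) to teal (near). The shortest and short heads measure −85 and −30 mm along the rail, and the brown bottle is standing. Handing in.

```bash
python3 -c "
from workcell import job
print(job.hand_in())"
```

```text
the job is handed in; nothing more can be done
None
```

All four pliers hang upright on the bench rack, longest at the far end to shortest nearest the robot, the dropper bottle is still standing, and the job was handed in after about 30 s of the 112 s allowed (no verdict came back).

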